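Put the bur block away and walk the sticky sliding cover shut

ROBOT

A 6-joint arm with a two-finger parallel gripper is mounted at the origin on a cart in front of the work surface, level with it; the furniture and walls round the work are solid. World frame = base frame: x ahead of the robot, y to its left, z up, the work surface at z = 0. Lengths are in m, angles in degrees, forces in N, time in s.
With the tool pointing down it reaches from about 0.375 to 0.9 m from the base axis. Payload 3.1 kg.
Tool frame: the origin (TCP) lies on the centre line of the jaws, within the pads' length; the fingertips stand 17 mm ahead of it and the grasp point (between the pads) lies 2 mm behind it; z points along the fingers, y is the line along which they close (so a half turn about z gives the same grasp; the last joint's range is limited). The gripper opens to 87 mm and grips with 3 to 60 N. Pads are 19 mm wide; open, the fingers measure 117 mm over their backs; the gripper's body (75 mm by 190 mm) begins 51 mm behind the grasp point.
Start: joints at [-82.592, 30.224, 82.088, -0, 67.689, -10.227], TCP at [0.189, -0.596, 0.24] pointing down, gripper open.
Joint ranges: [-176.69, 176.69], [-43.24, 126.21], [12.49, 139.97], [-82, 262], [0, 151.66], [-163.58, 163.58]. Speed limits (degrees/s): [159.86, 159.86, 180, 180, 180, 180].

INTERFACE

Orientations are given as a 3x3 rotation matrix whose columns are the frame's x, y, z axes.
In Python, from rig import bot, imaging, finder gives the robot as it stands. The module is installed in compiled form; this text tells all that it offers.
- The arm moves only by the tool play_rows, never from a script. Its argument "motion" is a list that holds one entry, the list of rows, each a list of 6 numbers: the shift along the tool's x, y, z in parts of the range, where 1.0 means 0.8 m, then the turn, a rotation vector about the tool's x, y, z in fractions of the full range, 1 being 360 degrees. In form: [[[dx, dy, dz, wx, wy, wz], ...]]. A call has 1 to 8 rows; each row is the pose to reach, as a shift and turn from the pose commanded when the call began, along the tool's axes at that moment; what a row does not reach only later rows make up. A row lasts 1/12 s, in which the tool goes at most 41.7 mm and 7.16 degrees, less where a joint would pass 70% of its speed; a pose out of reach is approached as far as the arm can. No shift or turn number may pass 1 either way. A call with a gripper value outside its range is refused whole. "fingers" is the finger opening in m, from 0 to 0.087, set as the call begins (left out, the last holds). The fingers move at their own pace and stop on an object; the grip force is fixed at half the most. Time passes only in rows, so rows that repeat a pose let the fingers close. It gives the time, the measured TCP pose, the force, the opening and the grip force at its end, in the units of the state.
- bot.read_state(): the state, without advancing time (a new reading comes with each control period).
- imaging.capture(name): name is "scene" or "top" or "wrist"; returns a dict with "frame" (400x640x3 uint8, red, green, blue), "camera_matrix" (3x3 intrinsics, pixels), "k1" (the pictures are not rectified: a ray, as slopes to the right and down, at radius r is drawn at 1 + k1 r^2 times it, then the intrinsics apply), "R" (3x3) and "t" (3): a world point X has camera coordinates R X + t. Camera axes: x right, y down, z forward; pixel columns grow to the right and rows downward; lengths in m; the calibration is good to about 2 mm. A picture is of the moment at which its call begins. There is no depth.
- bot.hand_in(): hands the job in; it is judged then, once.
Trained networks look in the newest picture that a camera, given by its name, has taken for a name from the list of things; names that differ only in an ending like _2 or _b are one class to them, and where a whole thing is asked for, a point or a joint stands for the part that bears it (a point fixed in the world has none). Each returns a list of dicts, best first, with "confidence" (0 to 1); they miss things now and then, are a little off and sometimes report something else, mostly with a low value. They report only what shows in the picture. A call takes as long as a camera call.
- finder.recognise(camera, name): "at" ([x, y, z] in m, in world coordinates, good to about 4 mm: the middle of the surface that is visible of it).
- finder.outline_of(camera, name): "pixels" (400x640 bool, what is visible of it).
The state is a dict: "time_s": time; "joint_positions": joint angles; "qvel": joint speeds; "tau": joint torques, N m; "position": TCP position; "tcp_rot": TCP orientation; "force": force on the tool from outside, world axes, zero at the start; "moment": the same for the moment, N m; "opening": opening from 0.0 (shut) to 1.0 (fully open); "grasp_force": force on a finger pad.
Only numpy, scipy, OpenCV 4.12 (cv2) and the standard library are available. Lean on these libraries where they do the work, as an engineer would, in place of code of your own. Each camera call takes 0.05 s, during which the arm holds its last target. There are 200 camera calls.

TASK

Stand the blue bur block from the desk, left of the instrument case, upright in the empty middle bay of the open case, then slide the case's clear cover fully home towards you until both of its ends have snapped under their ball catches. The cover binds in its tracks as soon as one end runs ahead, so walk it shut with light pushes on its two black tabs in turn and never force it; keep the burs upright and leave the tape roll, the timer and the pouch alone.

Things in the scene. Friction and masses are not known exactly. Their poses are not given: they have to be found in the camera images.
- case: Bare metal case fixed on the desk, 150 (x) x 320 (y) x 66 mm; side bails to |y| = 175. Origin: centre of underside; +x its rear, away from the robot, +y its left. Front wall x = -75 to -70, top z = 55. A fixed deck (top z = 66.5) covers x = -10 to 75; lips of that height cover the tracks at |y| > 126. Desk shelf: front edge at world x = 0.60 m, 0.237 to 0.262 m up; keep the hand clear of it.
- bay (a point): Point on the floor (z = 8 mm of the case) of the case's empty middle bay, blue mat, |y| < 59 mm between two white dividers 22 mm high; 22 mm behind the front wall's inside. The bay is open from the front wall to the cover's front edge, 42 to 47 mm at the start: the bur block fits with its long side along the case's y. The side bays hold fixed dishes and a syringe.
- cover: Clear sliding cover with rubber edges, 70 (x) x 280 (y) x 6 mm, 0.5 to 0.8 kg, in tracks along the case's x, underside at z = 56 of the case. Origin: on its underside, mid-width, 40 mm behind its front edge; at x = 12 to 17 mm of the case when open, -31 home, against end stops. Side play, 2 to 3.4 mm, is not known: it yaws 0.03 to 0.06 rad, then wedges. Over 20 N from the robot spoils it.
- tab_left (a point): Rearmost point, at mid-height, of the left tab's polished round steel rib (12 mm across, 22 high, top 11 mm above this point) behind a black plate 30 mm wide at the cover's front edge, y = +98 mm. Push it along the case's -x with closed fingertips, just above the deck. 3 to 7 N moves this end 10 to 35 mm, till it wedges; a push on the other tab frees it. Home: x = -61 mm, z = 73 mm of the case.
- tab_right (a point): The same for the right tab, y = -98 mm on the cover.
- catch_l (a point): Top of the left ball catch: dark round housing with brass cap, 16 mm across, 12 high, on the left lip (x = -64.5, y = 133 mm of the case). About 9 mm before home the cover's left end meets its spring ball and stops until the left tab is pushed with some 8 to 13 N, no longer wedged; it then drops in and must be pushed on against the stop, where it stays.
- catch_r (a point): The same for the right end, y = -133 mm.
- bur_block: Blue bur stand, 30 (x) x 62 (y) x 22 mm, with thin burs standing on it to a height of 40 mm; 40 to 85 g; loose on the desk, left of the case. Origin: centre of its underside. Grip it from above across its 62 mm length, fingertips near the desk.
- tape_roll: Tan roll of tape, 69 mm across, 19 mm high, right of the case; leave alone. Origin: centre of its underside.
- timer: White minute timer with grey dial, 46 x 48 x 46 mm, left of the bur block; leave alone. Origin: centre of its underside.
- pouch: Flat sealed pouch with an instrument in it, 155 x 62 x 7 mm, far left near the desk's edge; leave alone. Origin: centre of its underside.

How it is judged (in metres and radians):
On the way, in this order (a step that is already met when the one before it is completed fails the run):
1. the bur block stands upright in the middle bay, released, while the cover is still open (x of bur_block in the frame of case between -0.07 and 0.03 m and y of bur_block in the frame of case between -0.05 and 0.05 m and z of bur_block in the frame of case between 0.003 and 0.014 m and angle between bur_block's own z axis and vertical below 0.12 rad and linear speed of bur_block below 0.02 m/s and contact force between the fingers and bur_block below 0.1 N and x of each of tab_left, tab_right in the frame of case above -0.04 m), for 0.2 s.
2. the cover is home at both ends (x of each of tab_left, tab_right in the frame of case below -0.0585 m), for 0.2 s.
At the end, for the whole second after the job is handed in: Both tab faces are within 2.5 mm of home (x < -58.5 mm in the case's frame), the cover at rest; the bur block stands upright (within 0.12 rad) on the floor of the middle bay (|y| < 50 mm, x between -70 and 30 mm of the case), at rest (all of step 2 and x of bur_block in the frame of case between -0.07 and 0.03 m and y of bur_block in the frame of case between -0.05 and 0.05 m and z of bur_block in the frame of case between 0.003 and 0.014 m and angle between bur_block's own z axis and vertical below 0.12 rad and linear speed of bur_block below 0.02 m/s and linear speed of cover below 0.01 m/s and angular speed of cover below 0.05 rad/s); the robot touches nothing.
It fails at once if the robot presses on the cover with more than 20 N (contact force between any of the fingers, the arm and cover above 20 N).
It fails at once if the bur block is tipped by more than 0.6 rad, so that burs would fall out (angle between bur_block's own z axis and vertical above 0.6 rad).
It fails at once if a bystander (tape roll, timer or pouch) is moved by more than 15 mm (distance of any of tape_roll, timer, pouch from where it was at the start of the episode above 0.015 m).
It also fails if it takes over 64 s, if anything falls off the work surface, if the arm or the gripper's body presses on something with over 40 N, if the wrist force passes 120 N, or if a joint passes its speed limit or range.

## Working session

There is one attempt and no reset: what is moved stays moved. The work goes in short steps, Python scripts to look and compute and a tool call to move; the robot and the scene stay as the last step left them, time stands still between calls to the robot, and variables do not carry over. Pictures are saved under pics/ and viewed, at most 10 in all, crops included, and the job is handed in when it is done.

Besides the shell and the picture viewer there is one more tool, called after "Call:" as name([rows], argument=value, ...), one row to a line, values as JSON. play_rows: Moves the arm, as the interface text tells. Its arguments: {"type":"object","properties":{"motion":{"type":"array"},"fingers":{"type":"number"}},"required":["motion"]}

```bash
mkdir -p pics; python3 - <<'E'
from rig import bot, imaging, finder
import cv2, numpy as np
s=bot.read_state(); print(s['time_s'],s['position'],np.round(s['tcp_rot'],3).tolist())
for c in ("top","scene"):
    d=imaging.capture(c); cv2.imwrite(f'pics/{c}0.png',d['frame'][:,:,::-1])
    for n in ("case","bay","tab_left","tab_right","catch_l","catch_r","bur_block","timer","tape_roll","pouch","cover"):
        r=finder.recognise(c,n); print(c,n,[(np.round(x['at'],4).tolist(),round(x['confidence'],2)) for x in r[:3]])
E
```

```text
0.0 [ 0.18929081 -0.59489532  0.23855401] [[0.953, 0.303, -0.0], [0.303, -0.953, 0.002], [0.0, -0.002, -1.0]]
top case [([0.5318, 0.0241, 0.0686], 0.85), ([0.4967, 0.3328, 0.0216], 0.62)]
top bay [([0.5334, 0.0242, 0.0671], 0.55), ([0.511, 0.0234, 0.0603], 0.2)]
top tab_left [([0.5121, 0.0209, 0.064], 0.61)]
top tab_right [([0.5106, 0.0207, 0.0592], 0.97)]
top catch_l [([0.5296, 0.0232, 0.0671], 0.78)]
top catch_r [([0.5296, 0.0232, 0.0671], 0.78)]
top bur_block [([0.4979, 0.3328, 0.0232], 0.71), ([0.5328, 0.0238, 0.0703], 0.62), ([0.5114, 0.0238, 0.0665], 0.18)]
top timer [([0.588, 0.4376, 0.0454], 0.81)]
top tape_roll [([0.5514, -0.3778, 0.0242], 0.55), ([0.5131, 0.0258, 0.0657], 0.28)]
top pouch [([0.4806, 0.5366, 0.0001], 0.61)]
top cover [([0.5101, 0.0286, 0.0615], 0.89), ([0.5328, 0.0205, 0.07], 0.15)]
scene case [([0.5112, 0.0448, 0.0416], 0.66)]
scene bay [([0.5085, 0.0425, 0.0458], 0.65)]
scene tab_left [([0.5062, 0.0181, 0.0634], 0.64)]
scene tab_right [([0.5079, 0.0207, 0.0652], 0.53), ([0.508, 0.0464, 0.0459], 0.38)]
scene catch_l [([0.5069, 0.0451, 0.0463], 0.59)]
scene catch_r [([0.5069, 0.0451, 0.0463], 0.59)]
scene bur_block [([0.4883, 0.333, 0.0237], 0.68)]
scene timer [([0.574, 0.4442, 0.0305], 0.48)]
scene tape_roll []
scene pouch [([0.477, 0.5391, -0.0013], 0.57)]
scene cover [([0.5057, 0.0273, 0.0628], 0.81)]
```

View pics/top0.png

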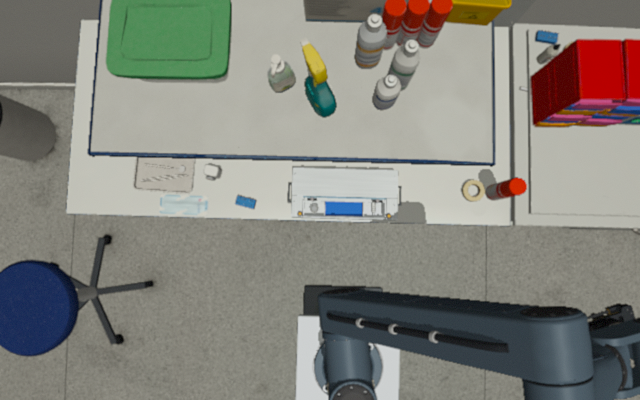

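View pics/scene0.png

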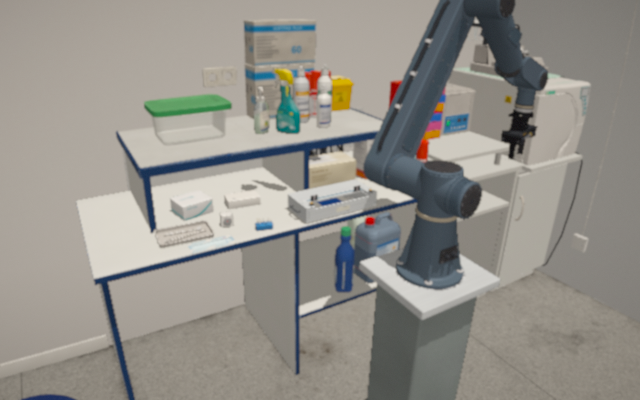

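The top view shows the case at px (290–400, 165–220), the bur block at (246,202), the timer at (212,171) and the tape at (473,190). The scene view agrees. I'll move closer for wrist pictures.

```bash
cat > h.py <<'E'
from rig import bot, imaging, finder
import cv2, numpy as np
from scipy.spatial.transform import Rotation as Ro
def st():
    s=bot.read_state(); return s,np.array(s['position']),np.array(s['tcp_rot'])
def down(yaw):  # tool x at world yaw (deg), z down
    return Ro.from_euler('z',yaw,degrees=True).as_matrix()@np.diag([1.,-1,-1])
def row(x,y,z,yaw=0,R=None):
    s,p,Rt=st(); T=down(yaw) if R is None else R
    d=Rt.T@(np.array([x,y,z])-p); w=Ro.from_matrix(Rt.T@T).as_rotvec(degrees=True)
    r=[round(float(v),4) for v in d]+[round(float(v),2) for v in w]; print('row',r); return r
def ray(d,px):
    K=d['camera_matrix']; u=(np.array(px,float)-[K[0,2],K[1,2]])/[K[0,0],K[1,1]]
    v=u.copy()
    for _ in range(20): v=u/(1+d['k1']*(v@v))
    R=np.array(d['R']); c=-R.T@np.array(d['t']); return c,R.T@np.array([v[0],v[1],1.])
def atz(d,px,z):
    c,r=ray(d,px); return c+r*(z-c[2])/r[2]
def proj(d,X):
    X=np.array(d['R'])@np.array(X)+d['t']; v=X[:2]/X[2]; v=v*(1+d['k1']*(v@v)); K=d['camera_matrix']
    return np.array([K[0,0]*v[0]+K[0,2],K[1,1]*v[1]+K[1,2]])
E
python3 - <<'E'
from h import *
row(.43,0.1,.25)
d=imaging.capture('wrist'); s,p,R=st(); print(d['camera_matrix'],d['k1'])
c,_=ray(d,(320,200)); print('cam in tool',R.T@(c-p),'axis',R.T@ray(d,(320,200))[1],'right',R.T@np.array(d['R'])[0])
E
```

```text
row [0.4401, -0.59, -0.0104, -0.0, -0.0, 17.64]
[[360.76407536   0.         322.0269143 ]
 [  0.         360.76407536 201.6166094 ]
 [  0.           0.           1.        ]] 0.01663696762484272
cam in tool [ 0.07962472  0.00020984 -0.14444108] axis [-0.28095576 -0.00543605  0.95973223] right [-3.42720804e-04  9.99999899e-01 -2.90322835e-04]
```

```bash
python3 - <<'E'
from h import *
row(.44,0.0,.25,180); row(.44,0.17,.25,180)
E
```

```text
row [0.4193, -0.4917, -0.0104, 0.0, -0.0, -162.37]
row [0.4707, -0.6537, -0.0104, 0.0, -0.0, -162.37]
```

The rows are not in the units I measure in: shifts go in shares of 0.8 m and turns go in shares of 360 degrees. I convert before sending: -0.48 m / 0.8 = -0.6, 0.43 m / 0.8 = 0.5375, -60 degrees / 360 = -0.1667.

Call:
play_rows([
  [[0.5375, -0.6, -0.0125, 0, 0, -0.1667], [0.5375, -0.6, -0.0125, 0, 0, -0.1667], [0.5375, -0.6, -0.0125, 0, 0, -0.1667], [0.5375, -0.6, -0.0125, 0, 0, -0.1667], [0.5375, -0.6, -0.0125, 0, 0, -0.1667], [0.5375, -0.6, -0.0125, 0, 0, -0.1667], [0.5375, -0.6, -0.0125, 0, 0, -0.1667], [0.5375, -0.6, -0.0125, 0, 0, -0.1667]],
], fingers=0.087)

```text
time_s: 1.92
position: [0.3265, -0.2899, 0.245]
tcp_rot: [[0.255, 0.967, 0.001], [0.967, -0.255, -0.001], [-0.0, 0.001, -1.0]]
force: [0.2, 0.4, -0.6]
opening: 1.002
grasp_force: 0.0
```

```bash
python3 - <<'E'
from h import *
print(st()[1],bot.read_state()['joint_positions']);row(.44,0.17,.25,180)
E
```

```text
[ 0.32653934 -0.28991718  0.2450022 ] [-5.63327864e+01  1.52438551e+01  1.07545790e+02  1.14637715e-02
  5.71677258e+01 -4.15789842e+01]
row [0.4736, -0.0075, -0.0052, 0.01, 0.05, -104.76]
```

To row units: 0.47 m / 0.8 = 0.5875, -0.01 m / 0.8 = -0.0125, -105 degrees / 360 = -0.2917.

Call:
play_rows([
  [[0.5875, -0.0125, -0.0063, 0, 0, -0.2917], [0.5875, -0.0125, -0.0063, 0, 0, -0.2917], [0.5875, -0.0125, -0.0063, 0, 0, -0.2917], [0.5875, -0.0125, -0.0063, 0, 0, -0.2917], [0.5875, -0.0125, -0.0063, 0, 0, -0.2917], [0.5875, -0.0125, -0.0063, 0, 0, -0.2917], [0.5875, -0.0125, -0.0063, 0, 0, -0.2917], [0.5875, -0.0125, -0.0063, 0, 0, -0.2917]],
])

```text
time_s: 2.58
position: [0.4061, 0.034, 0.2487]
tcp_rot: [[-0.677, 0.736, 0.001], [0.736, 0.677, -0.0], [-0.001, 0.001, -1.0]]
force: [-0.4, 0.1, 0.3]
opening: 1.0
grasp_force: 0.0
```

```bash
python3 - <<'E'
from h import *
print(st()[1],bot.read_state()['joint_positions']);row(.44,0.17,.25,180)
E
```

```text
[0.40612613 0.03401544 0.24872647] [-1.10151416e+01  1.25424408e+01  1.10879240e+02 -3.18418401e-03
  5.65047108e+01 -5.35880418e+01]
row [0.0772, 0.1169, -0.0013, 0.01, 0.07, -47.43]
```

To row units: 0.117 m / 0.8 = 0.1463, -0.001 m / 0.8 = -0.0013, -47.4 degrees / 360 = -0.1317.

Call:
play_rows([
  [[0.0963, 0.1463, -0.0013, 0, 0, -0.1317], [0.0963, 0.1463, -0.0013, 0, 0, -0.1317], [0.0963, 0.1463, -0.0013, 0, 0, -0.1317], [0.0963, 0.1463, -0.0013, 0, 0, -0.1317], [0.0963, 0.1463, -0.0013, 0, 0, -0.1317], [0.0963, 0.1463, -0.0013, 0, 0, -0.1317], [0.0963, 0.1463, -0.0013, 0, 0, -0.1317], [0.0963, 0.1463, -0.0013, 0, 0, -0.1317]],
])

```text
time_s: 3.25
position: [0.4408, 0.168, 0.2493]
tcp_rot: [[-1.0, 0.004, 0.0], [0.004, 1.0, -0.0], [-0.0, 0.0, -1.0]]
force: [-0.0, -0.7, 0.3]
opening: 1.001
grasp_force: 0.0
```

```bash
python3 - <<'E'
from h import *
c='wrist'; d=imaging.capture(c); cv2.imwrite('pics/w1.png',d['frame'][:,:,::-1]); np.save('w1.npy',d,allow_pickle=True)
for n in ("case","bay","tab_left","tab_right","catch_l","catch_r","bur_block","timer"):
    r=finder.recognise(c,n); print(n,[(np.round(x['at'],4).tolist(),round(x['confidence'],2)) for x in r[:3]])
print(st()[1],st()[2].round(3).tolist())
E
```

```text
case [([0.498, 0.0433, 0.0363], 0.91)]
bay [([0.4961, 0.0375, 0.0371], 0.78)]
tab_left [([0.5072, 0.0202, 0.058], 0.86), ([0.4963, 0.0443, 0.0383], 0.36)]
tab_right [([0.5076, 0.0188, 0.063], 0.63), ([0.4993, 0.0465, 0.0401], 0.47)]
catch_l [([0.4927, 0.0467, 0.0366], 0.88)]
catch_r [([0.4927, 0.0467, 0.0366], 0.88)]
bur_block [([0.4928, 0.327, 0.0257], 0.62)]
timer []
[0.44082474 0.16751294 0.24930603] [[-1.0, 0.007, 0.0], [0.007, 1.0, 0.0], [-0.0, 0.0, -1.0]]
```

View pics/w1.png

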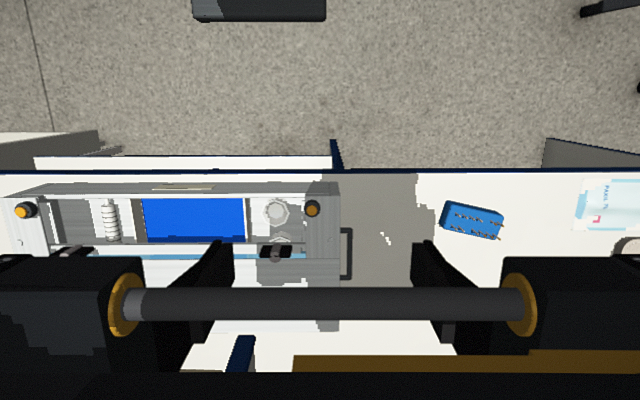

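The picture (down = away from the robot, right = +y) shows the catches' brass caps at (312,208) and (26,210), the blue bay at (143–245,197–242), the left tab near (275,252) and the turned bur block at (472,220).

```bash
cat >> h.py <<'E'
def case_pose(d,seeds):
    hsv=cv2.cvtColor(d['frame'],cv2.COLOR_RGB2HSV); P=[]
    for u,v in seeds:
        m=np.zeros(hsv.shape[:2],bool); w=hsv[v-14:v+15,max(u-14,0):u+15]
        m[v-14:v+15,max(u-14,0):u+15]=(w[...,0]>8)&(w[...,0]<30)&(w[...,1]>120)&(w[...,2]>90)
        y,x=np.nonzero(m); P.append(atz(d,(x.mean(),y.mean()),.0785)); print('cap px',x.mean(),y.mean(),m.sum(),P[-1].round(4))
    l,r=P; e=(l-r)[:2]; print('sep',np.hypot(*e)); yaw=np.arctan2(-e[0],e[1]); mid=(l+r)[:2]/2
    o=mid+.0645*np.array([np.cos(yaw),np.sin(yaw)]); print('case',o.round(4),np.degrees(yaw)); return o,yaw
E
python3 - <<'E'
from h import *
d=np.load('w1.npy',allow_pickle=True).item()
o,y=case_pose(d,[(312,208),(26,210)])
hsv=cv2.cvtColor(d['frame'],cv2.COLOR_RGB2HSV); m=(hsv[...,0]>95)&(hsv[...,0]<125)&(hsv[...,1]>110); m[:190]=0;m[250:]=0;m[:,:430]=0;m[:,515:]=0
m=cv2.morphologyEx(m.astype(np.uint8),cv2.MORPH_CLOSE,np.ones((5,5)))
yy,xx=np.nonzero(m)
for z in (.022,.011):
    P=np.array([atz(d,q,z)[:2] for q in zip(xx,yy)])*1000
    print(z,cv2.minAreaRect(P.astype(np.float32)))
print('cols/rows',xx.min(),xx.max(),yy.min(),yy.max())
# bay corners
for q in [(143,197),(245,197),(245,242),(143,242)]: print(atz(d,q,.008).round(4))
E
```

```text
cap px 311.3809523809524 209.96428571428572 84 [0.4656 0.1582 0.0785]
cap px 20.36082474226804 211.61855670103094 97 [ 0.4658 -0.1064  0.0785]
sep 0.26457979782300683
case [0.5302 0.0259] 0.0443899417248836
0.022 ((508.3663024902344, 327.22607421875), (66.9068832397461, 56.35744094848633), 77.28691101074219)
0.011 ((512.6621704101562, 331.9241638183594), (68.88658905029297, 58.02497863769531), 77.28697204589844)
cols/rows 433 503 201 248
[ 0.4724 -0.0304  0.008 ]
[0.473  0.0823 0.008 ]
[0.5269 0.0788 0.008 ]
[ 0.5262 -0.0382  0.008 ]
```

```bash
python3 - <<'E'
from h import *
from scipy.optimize import minimize
d=np.load('w1.npy',allow_pickle=True).item()
hsv=cv2.cvtColor(d['frame'],cv2.COLOR_RGB2HSV); m=((hsv[...,0]>95)&(hsv[...,0]<125)&(hsv[...,1]>130)&(hsv[...,2]>60)).astype(np.uint8); m[:190]=0;m[250:]=0;m[:,:430]=0;m[:,515:]=0
m=cv2.morphologyEx(m,cv2.MORPH_CLOSE,np.ones((3,3)))
n,l,s,_=cv2.connectedComponentsWithStats(m); k=1+np.argmax(s[1:,4]); m=(l==k).astype(np.uint8); print(s[k])
S=4;M=cv2.resize(m,None,fx=S,fy=S,interpolation=0)
def f(q):
    x,y,a=q; c,s=np.cos(a),np.sin(a)
    pts=[proj(d,[x+c*u-s*v,y+s*u+c*v,z]) for u in(-.015,.015) for v in(-.031,.031) for z in(0,.022)]
    h=cv2.convexHull(((np.array(pts)+.5)*S).astype(np.float32)).astype(np.int32); I=np.zeros_like(M); cv2.fillConvexPoly(I,h,1)
    return (I!=M).sum()/S**2
b=None
for a0 in np.radians([-25,-10,10,25]):
    r=minimize(f,[.49,.327,a0],method='Nelder-Mead',options=dict(initial_simplex=[[.49,.327,a0],[.497,.327,a0],[.49,.333,a0],[.49,.327,a0+.15]]))
    if b is None or r.fun<b.fun:b=r
print(b.x,np.degrees(b.x[2]),b.fun)
x,y,a=b.x; row(x,y,.10,180+np.degrees(a)); 
E
```

```text
[ 439  201   65   39 1613]
[ 0.49923302  0.3326101  -0.28791304] -16.496202179309257 286.6875
row [-0.0572, 0.1655, 0.1493, 0.0, 0.0, 16.08]
```

To row units: 0.164 m / 0.8 = 0.205, 0.12 m / 0.8 = 0.15, 16 degrees / 360 = 0.0444.

Call:
play_rows([
  [[-0.07, 0.205, 0.15, 0, 0, 0.0444], [-0.07, 0.205, 0.15, 0, 0, 0.0444], [-0.07, 0.205, 0.15, 0, 0, 0.0444], [-0.07, 0.205, 0.15, 0, 0, 0.0444], [-0.07, 0.205, 0.15, 0, 0, 0.0444], [-0.07, 0.205, 0.15, 0, 0, 0.0444], [-0.07, 0.205, 0.15, 0, 0, 0.0444]],
])

```text
time_s: 4.28
position: [0.4971, 0.3325, 0.1268]
tcp_rot: [[-0.96, 0.28, -0.003], [0.28, 0.96, -0.001], [0.003, -0.002, -1.0]]
force: [0.0, -0.1, -0.7]
opening: 1.001
grasp_force: 0.0
```

```bash
python3 - <<'E'
from h import *
d=imaging.capture('wrist'); cv2.imwrite('pics/w2.png',d['frame'][:,:,::-1]); np.save('w2.npy',d,allow_pickle=True)
print(st()[1],st()[2].round(3).tolist())
r=finder.outline_of('wrist','bur_block'); print([(x['confidence'],x['pixels'].sum()) for x in r]); np.save('m2.npy',r[0]['pixels'])
E
```

```text
[0.4971502  0.3313571  0.12818781] [[-0.96, 0.281, -0.002], [0.281, 0.96, -0.001], [0.002, -0.002, -1.0]]
[(0.8, np.int64(3714)), (0.19, np.int64(5572))]
```

View pics/w2.png

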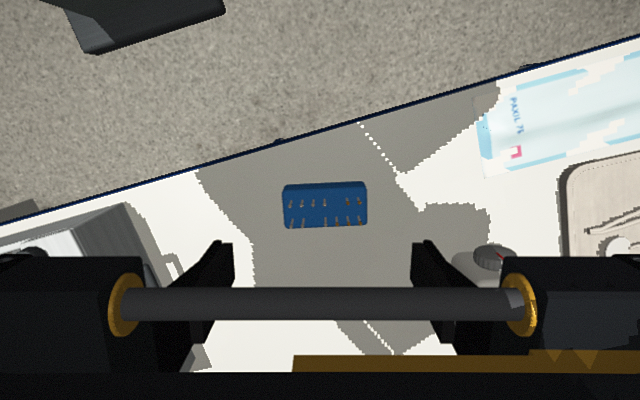

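The block sits at (283–368,183–229), nearly square with the tool. The timer is at (490,258), clear of the right finger.

```bash
cat >> h.py <<'E'
def fit_block(d,m,x0):
    from scipy.optimize import minimize
    S=4;M=cv2.resize(m.astype(np.uint8),None,fx=S,fy=S,interpolation=0)
    def f(q):
        x,y,a=q; c,s=np.cos(a),np.sin(a)
        pts=[proj(d,[x+c*u-s*v,y+s*u+c*v,z]) for u in(-.015,.015) for v in(-.031,.031) for z in(0,.022)]
        h=cv2.convexHull(((np.array(pts)+.5)*S).astype(np.float32)).astype(np.int32); I=np.zeros_like(M); cv2.fillConvexPoly(I,h,1)
        return (I!=M).sum()/S**2
    x,y,a=x0
    r=minimize(f,x0,method='Nelder-Mead',options=dict(initial_simplex=[[x,y,a],[x+.008,y,a],[x,y+.006,a],[x,y,a+.1]]))
    print('block',r.x.round(4),np.degrees(r.x[2]),r.fun,m.sum()); return r.x
E
python3 - <<'E'
from h import *
d=np.load('w2.npy',allow_pickle=True).item()
hsv=cv2.cvtColor(d['frame'],cv2.COLOR_RGB2HSV)
b=((hsv[...,0]>95)&(hsv[...,0]<125)&(hsv[...,1]>110)).astype(np.uint8); b[:175]=0;b[236:]=0;b[:,:270]=0;b[:,380:]=0
b=cv2.morphologyEx(b,cv2.MORPH_CLOSE,np.ones((7,7)))
x=fit_block(d,np.load('m2.npy'),[.499,.332,-.25]); x=fit_block(d,b,[.499,.332,-.25])
for q in [(283,228),(367,225)]: print(atz(d,q,.022))
row(x[0],x[1],.025,180+np.degrees(x[2]))
E
```

```text
block [ 0.4994  0.3341 -0.261 ] -14.954718775406121 277.5625 3714
block [ 0.4991  0.334  -0.2209] -12.658189723770395 398.3125 3592
[0.50533475 0.30024615 0.022     ]
[0.52033508 0.36026122 0.022     ]
row [-0.0008, 0.0037, 0.1043, -0.06, -0.04, -3.7]
```

To row units: 0.1 m / 0.8 = 0.125, 0.08 m / 0.8 = 0.1, -2.3 degrees / 360 = -0.0064.

Call:
play_rows([
  [[-0.0006, 0.0038, 0.0625, 0, 0, -0.0064], [-0.0006, 0.0038, 0.1, 0, 0, -0.0064], [-0.0006, 0.0038, 0.125, 0, 0, -0.0064], [-0.0006, 0.0038, 0.125, 0, 0, -0.0064], [-0.0006, 0.0038, 0.125, 0, 0, -0.0064]],
])

```text
time_s: 4.8
position: [0.4992, 0.3328, 0.03]
tcp_rot: [[-0.97, 0.245, -0.001], [0.245, 0.97, -0.0], [0.001, -0.001, -1.0]]
force: [-0.4, -0.5, 0.8]
opening: 0.998
grasp_force: 0.0
```

```bash
python3 - <<'E'
from h import *
for i in range(3): print(st()[1])
d=imaging.capture('wrist'); cv2.imwrite('pics/w3.png',d['frame'][:,:,::-1])
print(st()[1]); row(.4985,.334,.0265,166)
E
```

```text
[0.49916354 0.33276542 0.03001927]
[0.49916354 0.33276542 0.03001927]
[0.49916354 0.33276542 0.03001927]
[0.50025536 0.33344448 0.03115935]
row [0.0018, 0.0001, 0.0047, 0.08, 0.11, -0.15]
```

View pics/w3.png

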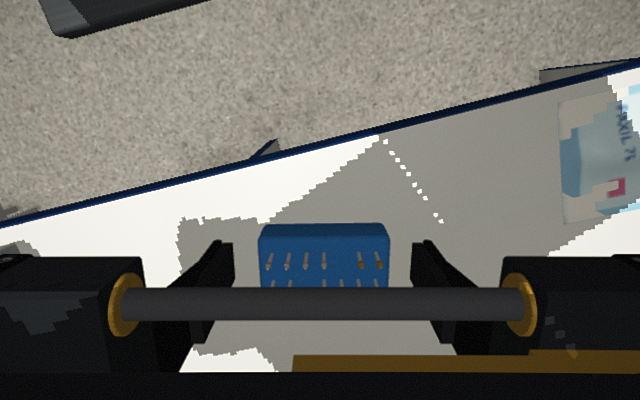

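The block (258–390, from row 223) is centred between the fingers (233, 412). I'll go down 4 mm, close, and lift.

To row units: 0.004 m / 0.8 = 0.005, 0.001 m / 0.8 = 0.0013.

Call:
play_rows([
  [[0.0013, 0, 0.005, 0, 0, 0], [0.0013, 0, 0.005, 0, 0, 0], [0.0013, 0, 0.005, 0, 0, 0]],
])

```text
time_s: 5.1
position: [0.499, 0.3345, 0.0269]
tcp_rot: [[-0.97, 0.243, 0.002], [0.243, 0.97, 0.001], [-0.002, 0.002, -1.0]]
force: [0.4, -0.1, 0.5]
opening: 1.004
grasp_force: 0.0
```

Call:
play_rows([
  [[0, 0, 0, 0, 0, 0], [0, 0, 0, 0, 0, 0], [0, 0, 0, 0, 0, 0], [0, 0, 0, 0, 0, 0], [0, 0, 0, 0, 0, 0], [0, 0, 0, 0, 0, 0]],
], fingers=0.05)

```text
time_s: 5.6
position: [0.4981, 0.3343, 0.0253]
tcp_rot: [[-0.97, 0.243, -0.0], [0.243, 0.97, -0.0], [0.0, -0.0, -1.0]]
force: [0.1, 0.1, 1.7]
opening: 0.711
grasp_force: 30.0
```

```bash
python3 - <<'E'
from h import *
s,p,R=st(); print(p,s['opening'],s['grasp_force'],s['force'])
row(.482,.026,.13,180)
E
```

```text
[0.49814455 0.33430828 0.02526373] 0.7107145926005574 29.98100996017456 [0.10170541 0.13798943 1.65265628]
row [-0.0593, -0.303, -0.1047, -0.0, -0.01, -14.07]
```

To row units: -0.303 m / 0.8 = -0.3788, -0.25 m / 0.8 = -0.3125, -14 degrees / 360 = -0.0389.

Call:
play_rows([
  [[0, 0, -0.05, 0, 0, 0], [0, 0, -0.1, 0, 0, 0], [0, -0.0375, -0.1438, 0, 0, -0.0056], [-0.025, -0.125, -0.1438, 0, 0, -0.0222], [-0.05, -0.225, -0.1438, 0, 0, -0.0389], [-0.075, -0.3125, -0.1438, 0, 0, -0.0389], [-0.075, -0.3788, -0.1438, 0, 0, -0.0389], [-0.075, -0.3788, -0.1438, 0, 0, -0.0389]],
])

```text
time_s: 6.27
position: [0.4876, 0.0982, 0.1401]
tcp_rot: [[-1.0, 0.001, 0.001], [0.001, 1.0, -0.0], [-0.001, -0.0, -1.0]]
force: [0.7, -1.2, -0.2]
opening: 0.706
grasp_force: 30.0
```

Call:
play_rows([
  [[0, 0, 0, 0, 0, 0], [0, 0, 0, 0, 0, 0], [0, 0, 0, 0, 0, 0], [0, 0, 0, 0, 0, 0]],
])

```text
time_s: 6.6
position: [0.4878, 0.101, 0.1399]
tcp_rot: [[-1.0, -0.0, -0.0], [-0.0, 1.0, 0.0], [0.0, 0.0, -1.0]]
force: [0.3, 0.4, -0.9]
opening: 0.709
grasp_force: 30.0
```

```bash
python3 - <<'E'
from h import *
s,p,R=st(); print(p,R.round(3).tolist(),s['opening'],s['grasp_force'],s['force'])
d=imaging.capture('wrist'); cv2.imwrite('pics/w4.png',d['frame'][:,:,::-1]); np.save('w4.npy',d,allow_pickle=True)
row(.4805,.026,.13,180)
E
```

```text
[0.48784504 0.1009722  0.13987287] [[-1.0, -0.0, -0.0], [-0.0, 1.0, 0.0], [0.0, 0.0, -1.0]] 0.7088396512605962 29.98102068901062 [ 0.28750552  0.42842407 -0.89330818]
row [0.0074, -0.0753, 0.0098, 0.01, -0.0, 0.05]
```

View pics/w4.png

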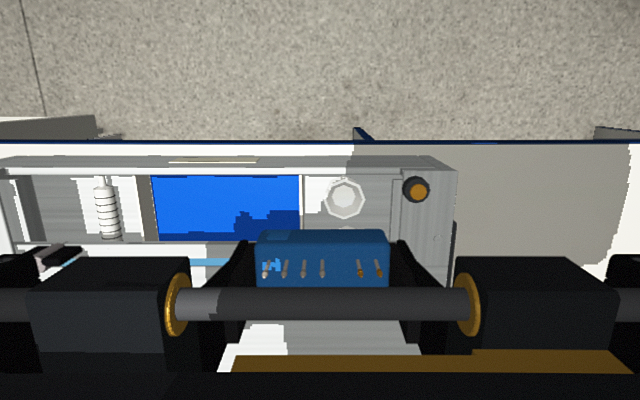

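The block is held upright at (256–388,230–288). The left cap is at (416,188), the bay at (152–300,175–240), and the right tab at (55,258).

```bash
python3 - <<'E'
from h import *
d=np.load('w4.npy',allow_pickle=True).item()
hsv=cv2.cvtColor(d['frame'],cv2.COLOR_RGB2HSV); w=hsv[170:206,398:434]
m=(w[...,0]>8)&(w[...,0]<30)&(w[...,1]>120)&(w[...,2]>90); y,x=np.nonzero(m); print(x.mean()+398,y.mean()+170,atz(d,(x.mean()+398,y.mean()+170),.0785))
print('bay L/R y',atz(d,(152,200),.008),atz(d,(300,200),.008))
print('wall top front/back',atz(d,(240,164),.055),atz(d,(240,174),.055))
print('cover edge?',atz(d,(200,241),.056), atz(d,(200,241),.062))
P=[.4805,.026,.0345]
E
```

```text
417.981220657277 191.56807511737088 [0.46567793 0.15768511 0.0785    ]
bay L/R y [ 0.49153123 -0.03413985  0.008     ] [0.49158011 0.08350764 0.008     ]
wall top front/back [0.45361162 0.04837264 0.055     ] [0.46016848 0.0479389  0.055     ]
cover edge? [0.50654307 0.01793058 0.056     ] [0.50401261 0.02011464 0.062     ]
```

To row units: -0.075 m / 0.8 = -0.0938, 0.045 m / 0.8 = 0.0563.

Call:
play_rows([
  [[0.005, -0.05, 0, 0, 0, 0], [0.0088, -0.0938, 0.025, 0, 0, 0], [0.0088, -0.0938, 0.05, 0, 0, 0], [0.0088, -0.0938, 0.0563, 0, 0, 0], [0.0088, -0.0938, 0.0563, 0, 0, 0], [0.0088, -0.0938, 0.0563, 0, 0, 0]],
])

```text
time_s: 7.15
position: [0.4807, 0.0263, 0.0949]
tcp_rot: [[-1.0, -0.001, -0.001], [-0.001, 1.0, 0.0], [0.001, 0.0, -1.0]]
force: [-0.3, 0.2, -0.3]
opening: 0.711
grasp_force: 30.0
```

```bash
python3 - <<'E'
from h import *
s,p,R=st(); print(p,R.round(3).tolist(),s['force'])
d=imaging.capture('wrist'); cv2.imwrite('pics/w5.png',d['frame'][:,:,::-1]); np.save('w5.npy',d,allow_pickle=True)
row(.4805,.026,.0345,180)
E
```

```text
[0.48069548 0.02632408 0.09492384] [[-1.0, -0.001, -0.001], [-0.001, 1.0, 0.0], [0.001, 0.0, -1.0]] [-0.34632002  0.17237993 -0.33478068]
row [0.0006, -0.0003, 0.0609, 0.0, 0.03, 0.07]
```

View pics/w5.png

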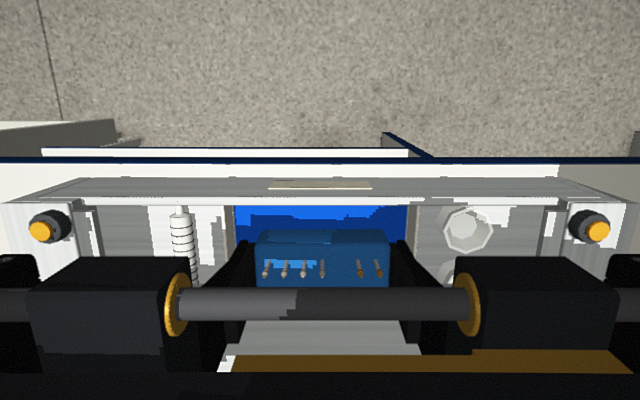

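The block is centred over the bay (235–412), with the caps at (40,231) and (590,230). Now lowering.

To row units: 0.057 m / 0.8 = 0.0713, 0.052 m / 0.8 = 0.065.

Call:
play_rows([
  [[0, 0, 0.025, 0, 0, 0], [0, 0, 0.05, 0, 0, 0], [0, 0, 0.065, 0, 0, 0], [0, 0, 0.0713, 0, 0, 0], [0, 0, 0.0713, 0, 0, 0], [0, 0, 0.0713, 0, 0, 0]],
])

```text
time_s: 7.7
position: [0.4813, 0.0255, 0.0386]
tcp_rot: [[-1.0, 0.0, 0.001], [0.0, 1.0, -0.0], [-0.001, -0.0, -1.0]]
force: [0.0, 0.4, -0.7]
opening: 0.71
grasp_force: 30.0
```

To row units: 0.003 m / 0.8 = 0.0038.

Call:
play_rows([
  [[0, 0, 0.0038, 0, 0, 0], [0, 0, 0.0038, 0, 0, 0], [0, 0, 0.0038, 0, 0, 0]],
])

```text
time_s: 7.95
position: [0.4811, 0.0249, 0.0355]
tcp_rot: [[-1.0, 0.001, 0.001], [0.001, 1.0, -0.0], [-0.001, -0.0, -1.0]]
force: [-0.0, -0.1, -0.3]
opening: 0.706
grasp_force: 30.0
```

To row units: 0.0015 m / 0.8 = 0.0019, 0.001 m / 0.8 = 0.0013.

Call:
play_rows([
  [[0, 0, 0.0013, 0, 0, 0], [0, 0, 0.0019, 0, 0, 0], [0, 0, 0.0019, 0, 0, 0]],
])

```text
time_s: 8.2
position: [0.4808, 0.0248, 0.0335]
tcp_rot: [[-1.0, 0.001, 0.0], [0.001, 1.0, 0.0], [-0.0, 0.0, -1.0]]
force: [0.2, -0.1, -0.8]
opening: 0.708
grasp_force: 30.0
```

Call:
play_rows([
  [[0, 0, 0, 0, 0, 0], [0, 0, 0, 0, 0, 0], [0, 0, 0, 0, 0, 0], [0, 0, 0, 0, 0, 0]],
], fingers=0.074)

```text
time_s: 8.53
position: [0.4808, 0.0248, 0.0335]
tcp_rot: [[-1.0, 0.001, 0.0], [0.001, 1.0, -0.0], [-0.0, -0.0, -1.0]]
force: [0.6, 0.2, -0.5]
opening: 0.838
grasp_force: 0.0
```

To row units: -0.17 m / 0.8 = -0.2125, -0.15 m / 0.8 = -0.1875.

Call:
play_rows([
  [[0, 0, -0.025, 0, 0, 0], [0, 0, -0.075, 0, 0, 0], [0, 0, -0.125, 0, 0, 0], [0.025, 0, -0.1625, 0, 0, 0], [0.0375, 0, -0.1875, 0, 0, 0], [0.0375, 0, -0.2125, 0, 0, 0], [0.0375, 0, -0.2125, 0, 0, 0], [0.0375, 0, -0.2125, 0, 0, 0]],
])

```text
time_s: 9.2
position: [0.4514, 0.0248, 0.2045]
tcp_rot: [[-1.0, 0.001, 0.003], [0.001, 1.0, -0.001], [-0.003, -0.001, -1.0]]
force: [0.8, -0.9, 0.6]
opening: 0.853
grasp_force: 0.0
```

```bash
python3 - <<'E'
from h import *
d=imaging.capture('wrist'); cv2.imwrite('pics/w6.png',d['frame'][:,:,::-1]); np.save('w6.npy',d,allow_pickle=True)
s,p,R=st(); print(p,R.round(3).tolist(),s['force'],s['joint_positions'])
E
```

```text
[0.4507506  0.02490717 0.20344567] [[-1.0, 0.001, 0.001], [0.001, 1.0, -0.0], [-0.001, -0.0, -1.0]] [-0.4916697  -0.22052567 -0.70713236] [-1.10710869e+01  2.02155458e+01  1.08512955e+02 -4.68355585e-05
  5.12306162e+01 -1.00995196e+02]
```

View pics/w6.png

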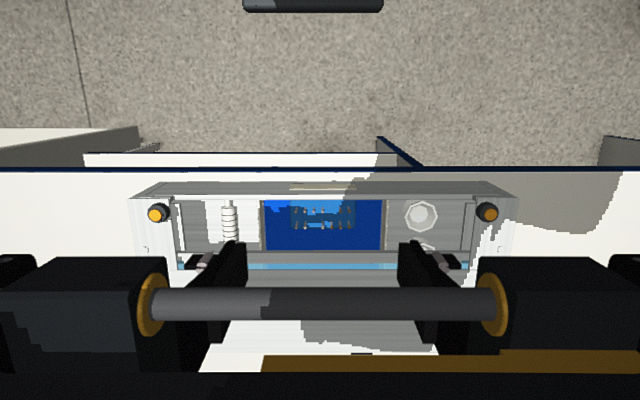

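The block stands in the bay at (290–355,198–230), burs up; tabs near (203,260) and (447,262). Now I'll close the fingers and go behind the left tab.

To row units: 0.099 m / 0.8 = 0.1238, -0.094 m / 0.8 = -0.1175.

Call:
play_rows([
  [[-0.05, 0.025, 0.025, 0, 0, 0], [-0.0875, 0.0625, 0.05, 0, 0, 0], [-0.1175, 0.1, 0.0875, 0, 0, 0], [-0.1175, 0.1238, 0.0875, 0, 0, 0], [-0.1175, 0.1238, 0.0875, 0, 0, 0], [-0.1175, 0.1238, 0.0875, 0, 0, 0], [-0.1175, 0.1238, 0.0875, 0, 0, 0], [-0.1175, 0.1238, 0.0875, 0, 0, 0]],
], fingers=0.0)

```text
time_s: 9.92
position: [0.5441, 0.123, 0.1331]
tcp_rot: [[-1.0, 0.002, -0.001], [0.002, 1.0, -0.0], [0.001, -0.0, -1.0]]
force: [0.6, 0.1, -0.3]
opening: 0.331
grasp_force: 0.0
```

```bash
python3 - <<'E'
from h import *
d=imaging.capture('wrist'); cv2.imwrite('pics/w7.png',d['frame'][:,:,::-1]); np.save('w7.npy',d,allow_pickle=True)
s,p,R=st(); print(p,R.round(3).tolist(),s['force'],s['opening'])
row(.545,.124,.088,180)
E
```

```text
[0.54441359 0.12280418 0.13348388] [[-1.0, 0.003, -0.001], [0.003, 1.0, -0.0], [0.001, -0.0, -1.0]] [-0.18221083 -0.40304542  0.51738865] 0.28190273816995964
row [-0.0006, 0.0012, 0.0455, -0.01, -0.03, -0.15]
```

View pics/w7.png

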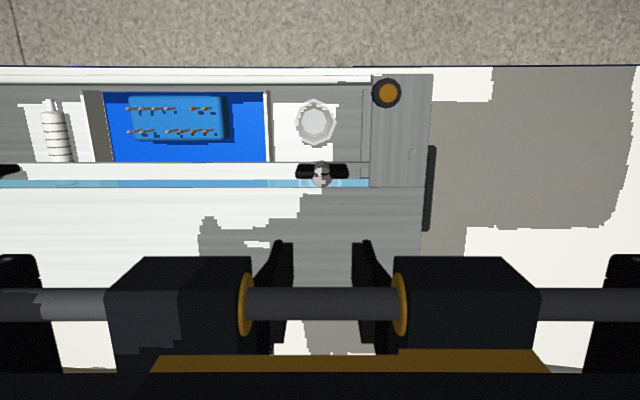

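The left tab's plate is at (296–348,164–180) with its rib at (321,174). The block is clear of the cover edge (row 163).

```bash
python3 - <<'E'
from h import *
d=np.load('w7.npy',allow_pickle=True).item()
for q in [(321,174),(321,187),(321,163)]: print(q,atz(d,q,.084).round(4),atz(d,q,.062).round(4))
E
```

```text
(321, 174) [0.5086 0.1226 0.084 ] [0.5134 0.1225 0.062 ]
(321, 187) [0.5159 0.1225 0.084 ] [0.5215 0.1225 0.062 ]
(321, 163) [0.5025 0.1226 0.084 ] [0.5066 0.1225 0.062 ]
```

To row units: 0.045 m / 0.8 = 0.0563, 0.042 m / 0.8 = 0.0525.

Call:
play_rows([
  [[0, 0.0013, 0.0375, 0, 0, 0], [0, 0.0013, 0.0525, 0, 0, 0], [0, 0.0013, 0.0563, 0, 0, 0], [0, 0.0013, 0.0563, 0, 0, 0], [0, 0.0013, 0.0563, 0, 0, 0]],
], fingers=0.0)

```text
time_s: 10.38
position: [0.5453, 0.1242, 0.0893]
tcp_rot: [[-1.0, 0.002, 0.001], [0.002, 1.0, -0.0], [-0.001, -0.0, -1.0]]
force: [0.4, 0.3, -0.2]
opening: 0.014
grasp_force: 0.0
```

To row units: 0.02 m / 0.8 = 0.025, 0.014 m / 0.8 = 0.0175.

Call:
play_rows([
  [[0.01, -0.0019, 0.0013, 0, 0, 0], [0.0175, -0.0019, 0.0013, 0, 0, 0], [0.02, -0.0019, 0.0013, 0, 0, 0], [0.0225, -0.0019, 0.0013, 0, 0, 0], [0.0238, -0.0019, 0.0013, 0, 0, 0], [0.025, -0.0019, 0.0013, 0, 0, 0]],
])

```text
time_s: 10.88
position: [0.5249, 0.1234, 0.0877]
tcp_rot: [[-1.0, 0.001, 0.001], [0.001, 1.0, 0.0], [-0.001, 0.0, -1.0]]
force: [-0.3, 0.0, 0.8]
opening: 0.008
grasp_force: 0.0
```

To row units: 0.003 m / 0.8 = 0.0038, 0.001 m / 0.8 = 0.0013.

Call:
play_rows([
  [[0.0013, 0, 0, 0, 0, 0], [0.0025, 0, 0, 0, 0, 0], [0.0038, 0, 0, 0, 0, 0]],
])

```text
time_s: 11.13
position: [0.5236, 0.1233, 0.0877]
tcp_rot: [[-1.0, 0.001, 0.004], [0.001, 1.0, 0.0], [-0.004, 0.0, -1.0]]
force: [2.5, 0.3, -0.4]
opening: 0.005
grasp_force: 1.5
```

To row units: 0.003 m / 0.8 = 0.0038, 0.001 m / 0.8 = 0.0013.

Call:
play_rows([
  [[0.0013, 0, 0, 0, 0, 0], [0.0025, 0, 0, 0, 0, 0], [0.0038, 0, 0, 0, 0, 0]],
])

```text
time_s: 11.38
position: [0.5198, 0.1233, 0.0877]
tcp_rot: [[-1.0, 0.001, 0.002], [0.001, 1.0, -0.0], [-0.002, -0.0, -1.0]]
force: [3.0, -0.5, 1.0]
opening: 0.005
grasp_force: 1.7
```

To row units: 0.003 m / 0.8 = 0.0038, 0.002 m / 0.8 = 0.0025.

Call:
play_rows([
  [[0.0013, 0, 0, 0, 0, 0], [0.0025, 0, 0, 0, 0, 0], [0.0038, 0, 0, 0, 0, 0]],
])

```text
time_s: 11.63
position: [0.5171, 0.1231, 0.0877]
tcp_rot: [[-1.0, 0.001, 0.003], [0.001, 1.0, -0.0], [-0.003, -0.0, -1.0]]
force: [6.7, -1.7, 0.2]
opening: -0.001
grasp_force: 2.6
```

To row units: 0.002 m / 0.8 = 0.0025, 0.001 m / 0.8 = 0.0013.

Call:
play_rows([
  [[0.0013, 0, 0, 0, 0, 0], [0.0025, 0, 0, 0, 0, 0]],
])

```text
time_s: 11.8
position: [0.5154, 0.123, 0.0877]
tcp_rot: [[-1.0, 0.001, 0.004], [0.001, 1.0, -0.001], [-0.004, -0.001, -1.0]]
force: [5.9, -2.3, -0.8]
opening: 0.009
grasp_force: 2.8
```

Call:
play_rows([
  [[0.0013, 0, 0, 0, 0, 0], [0.0025, 0, 0, 0, 0, 0]],
])

```text
time_s: 11.97
position: [0.5136, 0.1229, 0.0878]
tcp_rot: [[-1.0, 0.001, 0.004], [0.001, 1.0, -0.001], [-0.004, -0.001, -1.0]]
force: [4.7, -2.0, -0.4]
opening: 0.002
grasp_force: 3.0
```

To row units: -0.196 m / 0.8 = -0.245, -0.02 m / 0.8 = -0.025.

Call:
play_rows([
  [[-0.0125, 0, 0, 0, 0, 0], [-0.025, 0, 0, 0, 0, 0], [-0.025, -0.05, 0, 0, 0, 0], [-0.025, -0.1, 0, 0, 0, 0], [-0.025, -0.15, 0, 0, 0, 0], [-0.025, -0.2, 0, 0, 0, 0], [-0.025, -0.245, 0, 0, 0, 0], [-0.0188, -0.245, 0, 0, 0, 0]],
])

```text
time_s: 12.63
position: [0.5287, -0.079, 0.0873]
tcp_rot: [[-1.0, 0.007, 0.002], [0.007, 1.0, -0.002], [-0.002, -0.002, -1.0]]
force: [0.5, 0.3, 0.5]
opening: 0.005
grasp_force: 0.0
```

```bash
python3 - <<'E'
from h import *
d=imaging.capture('wrist'); cv2.imwrite('pics/w8.png',d['frame'][150:300,200:500,::-1].repeat(2,0).repeat(2,1)); np.save('w8.npy',d,allow_pickle=True)
s,p,R=st(); print(p,R.round(3).tolist(),s['force'],s['opening'])
print(proj(d,[.514,-.0735,.084]))
E
```

```text
[ 0.52570851 -0.07568383  0.0869365 ] [[-1.0, 0.007, -0.003], [0.007, 1.0, 0.001], [0.003, 0.001, -1.0]] [-1.15559274  0.61587308  0.11046266] -0.002550582238017583
[334.12526576 242.0324749 ]
```

View pics/w8.png

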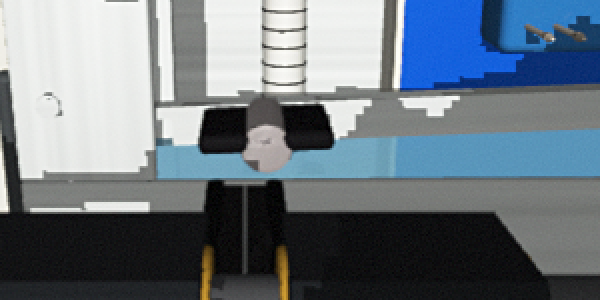

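The right rib (centre at crop (267,150), full px (333,225)) is about 5 mm left of the fingertip seam, because the arm was still settling sideways; the command ends at y ≈ -0.0735, which matches the rib. I'll go on pushing gently.

To row units: 0.002 m / 0.8 = 0.0025, 0.001 m / 0.8 = 0.0013.

Call:
play_rows([
  [[0, 0, 0, 0, 0, 0], [0.0013, 0, 0, 0, 0, 0], [0.0025, 0, 0, 0, 0, 0]],
])

```text
time_s: 12.93
position: [0.5242, -0.0711, 0.0872]
tcp_rot: [[-1.0, -0.001, -0.001], [-0.001, 1.0, 0.001], [0.001, 0.001, -1.0]]
force: [-1.0, -0.7, -0.2]
opening: 0.004
grasp_force: 0.0
```

To row units: 0.003 m / 0.8 = 0.0038, 0.001 m / 0.8 = 0.0013.

Call:
play_rows([
  [[0.0013, 0, 0, 0, 0, 0], [0.0025, 0, 0, 0, 0, 0], [0.0038, 0, 0, 0, 0, 0]],
])

```text
time_s: 13.18
position: [0.5215, -0.0717, 0.0875]
tcp_rot: [[-1.0, -0.0, -0.0], [-0.0, 1.0, 0.0], [0.0, 0.0, -1.0]]
force: [0.1, -0.2, -0.7]
opening: 0.004
grasp_force: 0.0
```

To row units: 0.003 m / 0.8 = 0.0038, 0.002 m / 0.8 = 0.0025.

Call:
play_rows([
  [[0.0013, 0, 0, 0, 0, 0], [0.0025, 0, 0, 0, 0, 0], [0.0038, 0, 0, 0, 0, 0]],
])

```text
time_s: 13.43
position: [0.52, -0.0729, 0.0878]
tcp_rot: [[-1.0, 0.001, 0.003], [0.001, 1.0, -0.001], [-0.003, -0.001, -1.0]]
force: [2.9, 0.4, -0.4]
opening: 0.002
grasp_force: 1.4
```

To row units: 0.003 m / 0.8 = 0.0038, 0.002 m / 0.8 = 0.0025.

Call:
play_rows([
  [[0.0013, 0, 0, 0, 0, 0], [0.0025, 0, 0, 0, 0, 0], [0.0038, 0, 0, 0, 0, 0]],
])

```text
time_s: 13.68
position: [0.5165, -0.073, 0.0877]
tcp_rot: [[-1.0, 0.002, 0.002], [0.002, 1.0, -0.001], [-0.002, -0.001, -1.0]]
force: [3.1, 0.3, 0.8]
opening: 0.004
grasp_force: 1.7
```

To row units: 0.004 m / 0.8 = 0.005, 0.002 m / 0.8 = 0.0025.

Call:
play_rows([
  [[0.0013, 0, 0, 0, 0, 0], [0.0025, 0, 0, 0, 0, 0], [0.0038, 0, 0, 0, 0, 0], [0.005, 0, 0, 0, 0, 0]],
])

```text
time_s: 14.02
position: [0.512, -0.0729, 0.0876]
tcp_rot: [[-1.0, 0.001, 0.001], [0.001, 1.0, -0.0], [-0.001, -0.0, -1.0]]
force: [4.0, 0.6, 1.6]
opening: 0.007
grasp_force: 1.9
```

To row units: 0.003 m / 0.8 = 0.0038, 0.001 m / 0.8 = 0.0013.

Call:
play_rows([
  [[0.0013, 0, 0, 0, 0, 0], [0.0025, 0, 0, 0, 0, 0], [0.0038, 0, 0, 0, 0, 0]],
])

```text
time_s: 14.27
position: [0.5087, -0.0727, 0.0875]
tcp_rot: [[-1.0, 0.001, 0.0], [0.001, 1.0, -0.0], [-0.0, -0.0, -1.0]]
force: [4.6, 0.6, 0.7]
opening: 0.007
grasp_force: 1.9
```

To row units: 0.003 m / 0.8 = 0.0038, 0.001 m / 0.8 = 0.0013.

Call:
play_rows([
  [[0.0013, 0, 0, 0, 0, 0], [0.0025, 0, 0, 0, 0, 0], [0.0038, 0, 0, 0, 0, 0]],
])

```text
time_s: 14.52
position: [0.5064, -0.0726, 0.0875]
tcp_rot: [[-1.0, 0.002, 0.002], [0.002, 1.0, 0.0], [-0.002, 0.0, -1.0]]
force: [5.8, 1.7, 0.8]
opening: 0.004
grasp_force: 2.9
```

To row units: 0.195 m / 0.8 = 0.2438, 0.18 m / 0.8 = 0.225.

Call:
play_rows([
  [[-0.0125, 0, 0, 0, 0, 0], [-0.0225, 0.025, 0, 0, 0, 0], [-0.0225, 0.075, 0, 0, 0, 0], [-0.0225, 0.125, 0, 0, 0, 0], [-0.0225, 0.175, 0, 0, 0, 0], [-0.0225, 0.225, 0, 0, 0, 0], [-0.0225, 0.2438, 0, 0, 0, 0], [-0.0188, 0.2438, 0, 0, 0, 0]],
])

```text
time_s: 15.18
position: [0.5188, 0.1257, 0.0867]
tcp_rot: [[-1.0, -0.004, -0.004], [-0.004, 1.0, -0.0], [0.004, -0.0, -1.0]]
force: [-0.1, -0.1, -0.4]
opening: 0.002
grasp_force: 0.0
```

Call:
play_rows([
  [[0, 0, 0, 0, 0, 0], [0, 0, 0, 0, 0, 0]],
])

```text
time_s: 15.35
position: [0.5195, 0.1216, 0.0869]
tcp_rot: [[-1.0, 0.001, -0.003], [0.001, 1.0, -0.001], [0.003, -0.001, -1.0]]
force: [-0.1, -0.5, 0.6]
opening: 0.007
grasp_force: 0.0
```

To row units: 0.009 m / 0.8 = 0.0113, 0.007 m / 0.8 = 0.0088.

Call:
play_rows([
  [[0.0038, 0.0013, 0, 0, 0, 0], [0.0063, 0.0013, 0, 0, 0, 0], [0.0088, 0.0013, 0, 0, 0, 0], [0.01, 0.0013, 0, 0, 0, 0], [0.0113, 0.0013, 0, 0, 0, 0]],
])

```text
time_s: 15.77
position: [0.5117, 0.1227, 0.0875]
tcp_rot: [[-1.0, 0.002, -0.0], [0.002, 1.0, -0.0], [0.0, -0.0, -1.0]]
force: [0.2, -0.8, 0.7]
opening: 0.004
grasp_force: 0.0
```

To row units: 0.004 m / 0.8 = 0.005, 0.002 m / 0.8 = 0.0025.

Call:
play_rows([
  [[0.0013, 0, 0, 0, 0, 0], [0.0025, 0, 0, 0, 0, 0], [0.0038, 0, 0, 0, 0, 0], [0.005, 0, 0, 0, 0, 0]],
])

```text
time_s: 16.1
position: [0.5093, 0.1233, 0.0877]
tcp_rot: [[-1.0, 0.001, 0.003], [0.001, 1.0, -0.0], [-0.003, -0.0, -1.0]]
force: [3.2, -0.7, -0.7]
opening: 0.006
grasp_force: 1.3
```

To row units: 0.004 m / 0.8 = 0.005, 0.003 m / 0.8 = 0.0038.

Call:
play_rows([
  [[0.0013, 0, 0, 0, 0, 0], [0.0025, 0, 0, 0, 0, 0], [0.0038, 0, 0, 0, 0, 0], [0.005, 0, 0, 0, 0, 0]],
])

```text
time_s: 16.43
position: [0.5047, 0.1233, 0.0877]
tcp_rot: [[-1.0, 0.001, 0.002], [0.001, 1.0, -0.0], [-0.002, 0.0, -1.0]]
force: [3.5, 0.7, 0.7]
opening: 0.01
grasp_force: 1.6
```

To row units: 0.003 m / 0.8 = 0.0038, 0.002 m / 0.8 = 0.0025.

Call:
play_rows([
  [[0.0013, 0, 0, 0, 0, 0], [0.0025, 0, 0, 0, 0, 0], [0.0038, 0, 0, 0, 0, 0]],
])

```text
time_s: 16.68
position: [0.5013, 0.1234, 0.0876]
tcp_rot: [[-1.0, 0.001, 0.001], [0.001, 1.0, 0.0], [-0.001, 0.0, -1.0]]
force: [3.9, -0.6, 1.4]
opening: 0.008
grasp_force: 1.8
```

To row units: 0.003 m / 0.8 = 0.0038, 0.001 m / 0.8 = 0.0013.

Call:
play_rows([
  [[0.0013, 0, 0, 0, 0, 0], [0.0025, 0, 0, 0, 0, 0], [0.0038, 0, 0, 0, 0, 0]],
])

```text
time_s: 16.93
position: [0.4986, 0.1233, 0.0877]
tcp_rot: [[-1.0, 0.001, 0.002], [0.001, 1.0, -0.0], [-0.002, -0.0, -1.0]]
force: [4.9, -0.8, 0.9]
opening: 0.005
grasp_force: 2.5
```

Left 8 mm ahead; switch to the right.

To row units: -0.196 m / 0.8 = -0.245, -0.18 m / 0.8 = -0.225.

Call:
play_rows([
  [[-0.0125, 0, 0, 0, 0, 0], [-0.0225, -0.025, 0, 0, 0, 0], [-0.0225, -0.075, 0, 0, 0, 0], [-0.0225, -0.125, 0, 0, 0, 0], [-0.0225, -0.175, 0, 0, 0, 0], [-0.0225, -0.225, 0, 0, 0, 0], [-0.0225, -0.245, 0, 0, 0, 0], [-0.02, -0.245, 0, 0, 0, 0]],
])

```text
time_s: 17.6
position: [0.5132, -0.0761, 0.0869]
tcp_rot: [[-1.0, 0.006, -0.002], [0.006, 1.0, 0.001], [0.002, 0.001, -1.0]]
force: [0.4, -0.7, 0.6]
opening: 0.01
grasp_force: 0.0
```

To row units: 0.007 m / 0.8 = 0.0088, 0.006 m / 0.8 = 0.0075.

Call:
play_rows([
  [[0.0025, 0, 0, 0, 0, 0], [0.005, 0, 0, 0, 0, 0], [0.0075, 0, 0, 0, 0, 0], [0.0088, 0, 0, 0, 0, 0]],
])

```text
time_s: 17.93
position: [0.5055, -0.0709, 0.0872]
tcp_rot: [[-1.0, -0.001, -0.002], [-0.001, 1.0, 0.001], [0.002, 0.001, -1.0]]
force: [1.5, -0.7, -0.5]
opening: 0.009
grasp_force: 0.0
```

To row units: 0.004 m / 0.8 = 0.005, 0.002 m / 0.8 = 0.0025.

Call:
play_rows([
  [[0.0013, 0, 0, 0, 0, 0], [0.0025, 0, 0, 0, 0, 0], [0.0038, 0, 0, 0, 0, 0], [0.005, 0, 0, 0, 0, 0]],
])

```text
time_s: 18.27
position: [0.5034, -0.0725, 0.0876]
tcp_rot: [[-1.0, 0.001, 0.002], [0.001, 1.0, -0.0], [-0.002, -0.0, -1.0]]
force: [2.7, 0.7, 0.4]
opening: 0.004
grasp_force: 1.1
```

To row units: 0.004 m / 0.8 = 0.005, 0.002 m / 0.8 = 0.0025.

Call:
play_rows([
  [[0.0013, 0, 0, 0, 0, 0], [0.0025, 0, 0, 0, 0, 0], [0.0038, 0, 0, 0, 0, 0], [0.005, 0, 0, 0, 0, 0]],
])

```text
time_s: 18.6
position: [0.4996, -0.073, 0.0877]
tcp_rot: [[-1.0, 0.002, 0.002], [0.002, 1.0, -0.001], [-0.002, -0.001, -1.0]]
force: [3.1, -0.1, -0.5]
opening: 0.004
grasp_force: 1.7
```

To row units: 0.004 m / 0.8 = 0.005, 0.002 m / 0.8 = 0.0025.

Call:
play_rows([
  [[0.0013, 0, 0, 0, 0, 0], [0.0025, 0, 0, 0, 0, 0], [0.0038, 0, 0, 0, 0, 0], [0.005, 0, 0, 0, 0, 0]],
])

```text
time_s: 18.93
position: [0.4951, -0.0729, 0.0876]
tcp_rot: [[-1.0, 0.001, 0.001], [0.001, 1.0, -0.0], [-0.001, -0.0, -1.0]]
force: [3.1, 0.7, 0.6]
opening: 0.006
grasp_force: 1.9
```

To row units: 0.003 m / 0.8 = 0.0038, 0.001 m / 0.8 = 0.0013.

Call:
play_rows([
  [[0.0013, 0, 0, 0, 0, 0], [0.0025, 0, 0, 0, 0, 0], [0.0038, 0, 0, 0, 0, 0]],
])

```text
time_s: 19.18
position: [0.4919, -0.0727, 0.0875]
tcp_rot: [[-1.0, 0.001, 0.001], [0.001, 1.0, -0.0], [-0.001, -0.0, -1.0]]
force: [4.9, 0.2, 1.6]
opening: 0.004
grasp_force: 2.5
```

Right at .492, left about .498. Back to the left.

To row units: 0.196 m / 0.8 = 0.245, 0.18 m / 0.8 = 0.225.

Call:
play_rows([
  [[-0.0125, 0, 0, 0, 0, 0], [-0.0225, 0.025, 0, 0, 0, 0], [-0.0225, 0.075, 0, 0, 0, 0], [-0.0225, 0.125, 0, 0, 0, 0], [-0.0225, 0.175, 0, 0, 0, 0], [-0.0225, 0.225, 0, 0, 0, 0], [-0.0225, 0.245, 0, 0, 0, 0], [-0.02, 0.245, 0, 0, 0, 0]],
])

```text
time_s: 19.85
position: [0.5058, 0.1269, 0.0868]
tcp_rot: [[-1.0, -0.004, -0.004], [-0.004, 1.0, 0.0], [0.004, 0.0, -1.0]]
force: [-0.5, -0.9, 0.6]
opening: 0.006
grasp_force: 0.0
```

To row units: 0.01 m / 0.8 = 0.0125, 0.006 m / 0.8 = 0.0075.

Call:
play_rows([
  [[0.0025, 0, 0, 0, 0, 0], [0.005, 0, 0, 0, 0, 0], [0.0075, 0, 0, 0, 0, 0], [0.01, 0, 0, 0, 0, 0], [0.0113, 0, 0, 0, 0, 0], [0.0125, 0, 0, 0, 0, 0]],
])

```text
time_s: 20.35
position: [0.4978, 0.1224, 0.0875]
tcp_rot: [[-1.0, 0.003, -0.0], [0.003, 1.0, -0.0], [0.0, -0.0, -1.0]]
force: [0.7, -1.1, -0.7]
opening: 0.004
grasp_force: 0.0
```

To row units: 0.004 m / 0.8 = 0.005, 0.003 m / 0.8 = 0.0038.

Call:
play_rows([
  [[0.0013, 0, 0, 0, 0, 0], [0.0025, 0, 0, 0, 0, 0], [0.0038, 0, 0, 0, 0, 0], [0.005, 0, 0, 0, 0, 0]],
])

```text
time_s: 20.68
position: [0.4953, 0.1232, 0.0877]
tcp_rot: [[-1.0, 0.001, 0.004], [0.001, 1.0, -0.0], [-0.004, -0.0, -1.0]]
force: [2.4, -0.6, -1.1]
opening: 0.006
grasp_force: 1.3
```

To row units: 0.004 m / 0.8 = 0.005, 0.001 m / 0.8 = 0.0013.

Call:
play_rows([
  [[0.0013, 0, 0, 0, 0, 0], [0.0025, 0, 0, 0, 0, 0], [0.0038, 0, 0, 0, 0, 0], [0.005, 0, 0, 0, 0, 0]],
])

```text
time_s: 21.02
position: [0.4907, 0.1234, 0.0877]
tcp_rot: [[-1.0, 0.001, 0.002], [0.001, 1.0, -0.0], [-0.002, -0.0, -1.0]]
force: [2.7, 0.0, 0.2]
opening: 0.004
grasp_force: 1.6
```

To row units: 0.002 m / 0.8 = 0.0025, 0.001 m / 0.8 = 0.0013.

Call:
play_rows([
  [[0.0013, 0, 0, 0, 0, 0], [0.0025, 0, 0, 0, 0, 0], [0.0025, 0, 0, 0, 0, 0]],
])

```text
time_s: 21.27
position: [0.4881, 0.1234, 0.0877]
tcp_rot: [[-1.0, 0.001, 0.001], [0.001, 1.0, 0.0], [-0.001, 0.0, -1.0]]
force: [3.2, 0.5, 0.5]
opening: 0.008
grasp_force: 1.6
```

To row units: 0.001 m / 0.8 = 0.0013.

Call:
play_rows([
  [[0.0013, 0, 0, 0, 0, 0], [0.0013, 0, 0, 0, 0, 0]],
])

```text
time_s: 21.43
position: [0.4873, 0.1234, 0.0876]
tcp_rot: [[-1.0, 0.001, 0.001], [0.001, 1.0, 0.0], [-0.001, 0.0, -1.0]]
force: [2.9, -0.4, 1.2]
opening: 0.006
grasp_force: 1.9
```

To row units: 0.002 m / 0.8 = 0.0025, 0.001 m / 0.8 = 0.0013.

Call:
play_rows([
  [[0.0013, 0, 0, 0, 0, 0], [0.0025, 0, 0, 0, 0, 0]],
])

```text
time_s: 21.6
position: [0.4865, 0.1234, 0.0877]
tcp_rot: [[-1.0, 0.001, 0.004], [0.001, 1.0, 0.0], [-0.004, 0.0, -1.0]]
force: [6.1, 0.5, -0.5]
opening: 0.004
grasp_force: 3.3
```

To row units: 0.0015 m / 0.8 = 0.0019, 0.001 m / 0.8 = 0.0013.

Call:
play_rows([
  [[0.0013, 0, 0, 0, 0, 0], [0.0019, 0, 0, 0, 0, 0]],
])

```text
time_s: 21.77
position: [0.4861, 0.1234, 0.0877]
tcp_rot: [[-1.0, 0.001, 0.006], [0.001, 1.0, 0.0], [-0.006, 0.0, -1.0]]
force: [7.8, 0.6, -1.6]
opening: 0.005
grasp_force: 3.9
```

To row units: 0.001 m / 0.8 = 0.0013.

Call:
play_rows([
  [[0.0013, 0, 0, 0, 0, 0], [0.0013, 0, 0, 0, 0, 0]],
])

```text
time_s: 21.93
position: [0.4846, 0.1233, 0.0877]
tcp_rot: [[-1.0, 0.001, 0.005], [0.001, 1.0, 0.0], [-0.005, 0.0, -1.0]]
force: [6.2, -1.1, 0.0]
opening: 0.003
grasp_force: 3.2
```

To row units: 0.001 m / 0.8 = 0.0013, 0.0005 m / 0.8 = 0.0006.

Call:
play_rows([
  [[0.0006, 0, 0, 0, 0, 0], [0.0013, 0, 0, 0, 0, 0]],
])

```text
time_s: 22.1
position: [0.4841, 0.1233, 0.0877]
tcp_rot: [[-1.0, 0.001, 0.006], [0.001, 1.0, 0.0], [-0.006, 0.0, -1.0]]
force: [8.1, -0.5, -1.6]
opening: 0.005
grasp_force: 3.6
```

To row units: -0.196 m / 0.8 = -0.245, -0.18 m / 0.8 = -0.225.

Call:
play_rows([
  [[-0.0125, 0, 0, 0, 0, 0], [-0.025, -0.025, 0, 0, 0, 0], [-0.025, -0.075, 0, 0, 0, 0], [-0.025, -0.125, 0, 0, 0, 0], [-0.025, -0.175, 0, 0, 0, 0], [-0.025, -0.225, 0, 0, 0, 0], [-0.025, -0.245, 0, 0, 0, 0], [-0.0225, -0.245, 0, 0, 0, 0]],
])

```text
time_s: 22.77
position: [0.4982, -0.0758, 0.0868]
tcp_rot: [[-1.0, 0.006, -0.003], [0.006, 1.0, 0.001], [0.003, 0.001, -1.0]]
force: [0.2, -0.8, -0.2]
opening: 0.006
grasp_force: 0.0
```

To row units: 0.008 m / 0.8 = 0.01, 0.006 m / 0.8 = 0.0075.

Call:
play_rows([
  [[0.0025, 0, 0, 0, 0, 0], [0.005, 0, 0, 0, 0, 0], [0.0075, 0, 0, 0, 0, 0], [0.0088, 0, 0, 0, 0, 0], [0.01, 0, 0, 0, 0, 0]],
])

```text
time_s: 23.18
position: [0.4906, -0.0713, 0.0874]
tcp_rot: [[-1.0, -0.001, -0.001], [-0.001, 1.0, 0.0], [0.001, 0.0, -1.0]]
force: [-0.2, -0.2, -0.6]
opening: 0.01
grasp_force: 0.0
```

To row units: 0.003 m / 0.8 = 0.0038, 0.001 m / 0.8 = 0.0013.

Call:
play_rows([
  [[0.0013, 0, 0, 0, 0, 0], [0.0025, 0, 0, 0, 0, 0], [0.0038, 0, 0, 0, 0, 0]],
])

```text
time_s: 23.43
position: [0.4883, -0.0723, 0.0875]
tcp_rot: [[-1.0, 0.001, 0.001], [0.001, 1.0, -0.0], [-0.001, -0.0, -1.0]]
force: [1.6, 1.0, 0.9]
opening: 0.007
grasp_force: 1.1
```

To row units: 0.002 m / 0.8 = 0.0025, 0.001 m / 0.8 = 0.0013.

Call:
play_rows([
  [[0.0013, 0, 0, 0, 0, 0], [0.0025, 0, 0, 0, 0, 0]],
])

```text
time_s: 23.6
position: [0.4878, -0.073, 0.0878]
tcp_rot: [[-1.0, 0.002, 0.004], [0.002, 1.0, -0.001], [-0.004, -0.001, -1.0]]
force: [3.9, 1.0, -0.3]
opening: 0.008
grasp_force: 1.7
```

To row units: 0.002 m / 0.8 = 0.0025, 0.001 m / 0.8 = 0.0013.

Call:
play_rows([
  [[0.0013, 0, 0, 0, 0, 0], [0.0025, 0, 0, 0, 0, 0]],
])

```text
time_s: 23.77
position: [0.486, -0.0732, 0.0878]
tcp_rot: [[-1.0, 0.002, 0.004], [0.002, 1.0, -0.001], [-0.004, -0.001, -1.0]]
force: [5.3, 1.0, -1.5]
opening: 0.006
grasp_force: 3.1
```

To row units: 0.0015 m / 0.8 = 0.0019, 0.001 m / 0.8 = 0.0013.

Call:
play_rows([
  [[0.0013, 0, 0, 0, 0, 0], [0.0019, 0, 0, 0, 0, 0]],
])

```text
time_s: 23.93
position: [0.4856, -0.0734, 0.0879]
tcp_rot: [[-1.0, 0.002, 0.007], [0.002, 1.0, -0.002], [-0.007, -0.002, -1.0]]
force: [7.3, 2.0, -1.8]
opening: 0.007
grasp_force: 3.7
```

To row units: 0.001 m / 0.8 = 0.0013, 0.0005 m / 0.8 = 0.0006.

Call:
play_rows([
  [[0.0006, 0, 0, 0, 0, 0], [0.0013, 0, 0, 0, 0, 0]],
])

```text
time_s: 24.1
position: [0.4854, -0.0736, 0.0881]
tcp_rot: [[-1.0, 0.003, 0.009], [0.003, 1.0, -0.002], [-0.009, -0.002, -1.0]]
force: [8.4, 2.2, -1.2]
opening: 0.004
grasp_force: 4.2
```

Call:
play_rows([
  [[0.001, 0, 0, 0, 0, 0], [0.0013, 0, 0, 0, 0, 0]],
])

```text
time_s: 24.27
position: [0.4841, -0.0738, 0.0881]
tcp_rot: [[-1.0, 0.002, 0.008], [0.002, 1.0, -0.002], [-0.008, -0.002, -1.0]]
force: [5.6, 0.1, -1.0]
opening: 0.004
grasp_force: 3.3
```

To row units: 0.001 m / 0.8 = 0.0013, 0.0008 m / 0.8 = 0.001.

Call:
play_rows([
  [[0.001, 0, 0, 0, 0, 0], [0.0013, 0, 0, 0, 0, 0]],
])

```text
time_s: 24.43
position: [0.4827, -0.0738, 0.0881]
tcp_rot: [[-1.0, 0.002, 0.007], [0.002, 1.0, -0.002], [-0.007, -0.002, -1.0]]
force: [6.6, 1.2, -0.3]
opening: 0.005
grasp_force: 3.2
```

To row units: 0.002 m / 0.8 = 0.0025, 0.001 m / 0.8 = 0.0013.

Call:
play_rows([
  [[0.0013, 0, 0, 0, 0, 0], [0.0025, 0, 0, 0, 0, 0]],
])

```text
time_s: 24.6
position: [0.4802, -0.0737, 0.088]
tcp_rot: [[-1.0, 0.001, 0.006], [0.001, 1.0, -0.002], [-0.006, -0.002, -1.0]]
force: [3.7, -0.0, -0.2]
opening: 0.005
grasp_force: 2.3
```

To row units: 0.001 m / 0.8 = 0.0013.

Call:
play_rows([
  [[0.0013, 0, 0, 0, 0, 0], [0.0013, 0, 0, 0, 0, 0]],
])

```text
time_s: 24.77
position: [0.479, -0.0736, 0.088]
tcp_rot: [[-1.0, 0.002, 0.005], [0.002, 1.0, -0.002], [-0.005, -0.002, -1.0]]
force: [6.7, 0.5, -0.2]
opening: 0.005
grasp_force: 2.8
```

To row units: 0.196 m / 0.8 = 0.245, 0.18 m / 0.8 = 0.225.

Call:
play_rows([
  [[-0.0125, 0, 0, 0, 0, 0], [-0.025, 0.025, 0, 0, 0, 0], [-0.025, 0.075, 0, 0, 0, 0], [-0.025, 0.125, 0, 0, 0, 0], [-0.025, 0.175, 0, 0, 0, 0], [-0.025, 0.225, 0, 0, 0, 0], [-0.025, 0.245, 0, 0, 0, 0], [-0.0225, 0.245, 0, 0, 0, 0]],
])

```text
time_s: 25.43
position: [0.4933, 0.1267, 0.0871]
tcp_rot: [[-1.0, -0.004, -0.003], [-0.004, 1.0, 0.0], [0.003, 0.0, -1.0]]
force: [-0.1, 0.2, -0.6]
opening: 0.003
grasp_force: 0.0
```

To row units: 0.008 m / 0.8 = 0.01, 0.004 m / 0.8 = 0.005.

Call:
play_rows([
  [[0.0025, 0, 0, 0, 0, 0], [0.005, 0, 0, 0, 0, 0], [0.0075, 0, 0, 0, 0, 0], [0.0088, 0, 0, 0, 0, 0], [0.01, 0, 0, 0, 0, 0]],
])

```text
time_s: 25.85
position: [0.4867, 0.1222, 0.0874]
tcp_rot: [[-1.0, 0.003, -0.001], [0.003, 1.0, -0.0], [0.001, -0.0, -1.0]]
force: [0.5, 0.3, 0.9]
opening: 0.006
grasp_force: 0.0
```

To row units: 0.003 m / 0.8 = 0.0038, 0.001 m / 0.8 = 0.0013.

Call:
play_rows([
  [[0.0013, 0, 0, 0, 0, 0], [0.0025, 0, 0, 0, 0, 0], [0.0038, 0, 0, 0, 0, 0]],
])

```text
time_s: 26.1
position: [0.4839, 0.123, 0.0875]
tcp_rot: [[-1.0, 0.002, 0.0], [0.002, 1.0, 0.0], [-0.0, 0.0, -1.0]]
force: [0.1, -0.0, -0.4]
opening: 0.007
grasp_force: 0.0
```

To row units: 0.002 m / 0.8 = 0.0025, 0.001 m / 0.8 = 0.0013.

Call:
play_rows([
  [[0.0013, 0, 0, 0, 0, 0], [0.0025, 0, 0, 0, 0, 0]],
])

```text
time_s: 26.27
position: [0.4825, 0.1233, 0.0876]
tcp_rot: [[-1.0, 0.001, 0.002], [0.001, 1.0, -0.0], [-0.002, -0.0, -1.0]]
force: [1.7, -1.2, -0.4]
opening: 0.005
grasp_force: 1.0
```

To row units: 0.002 m / 0.8 = 0.0025, 0.001 m / 0.8 = 0.0013.

Call:
play_rows([
  [[0.0013, 0, 0, 0, 0, 0], [0.0025, 0, 0, 0, 0, 0]],
])

```text
time_s: 26.43
position: [0.4824, 0.1234, 0.0879]
tcp_rot: [[-1.0, 0.001, 0.006], [0.001, 1.0, 0.0], [-0.006, 0.0, -1.0]]
force: [5.8, 0.3, -1.4]
opening: 0.005
grasp_force: 2.6
```

To row units: 0.002 m / 0.8 = 0.0025, 0.001 m / 0.8 = 0.0013.

Call:
play_rows([
  [[0.0013, 0, 0, 0, 0, 0], [0.0025, 0, 0, 0, 0, 0]],
])

```text
time_s: 26.6
position: [0.4802, 0.1234, 0.0879]
tcp_rot: [[-1.0, 0.001, 0.005], [0.001, 1.0, 0.0], [-0.005, 0.0, -1.0]]
force: [3.8, -0.5, 0.0]
opening: 0.005
grasp_force: 1.6
```

To row units: 0.0015 m / 0.8 = 0.0019, 0.001 m / 0.8 = 0.0013.

Call:
play_rows([
  [[0.0013, 0, 0, 0, 0, 0], [0.0019, 0, 0, 0, 0, 0]],
])

```text
time_s: 26.77
position: [0.4779, 0.1234, 0.0879]
tcp_rot: [[-1.0, 0.001, 0.004], [0.001, 1.0, 0.0], [-0.004, 0.0, -1.0]]
force: [5.4, 0.2, -0.8]
opening: 0.006
grasp_force: 2.7
```

To row units: 0.0015 m / 0.8 = 0.0019, 0.001 m / 0.8 = 0.0013.

Call:
play_rows([
  [[0.0013, 0, 0, 0, 0, 0], [0.0019, 0, 0, 0, 0, 0]],
])

```text
time_s: 26.93
position: [0.4777, 0.1234, 0.0879]
tcp_rot: [[-1.0, 0.001, 0.007], [0.001, 1.0, 0.0], [-0.007, 0.0, -1.0]]
force: [7.5, -0.3, -1.2]
opening: 0.006
grasp_force: 3.7
```

To row units: 0.001 m / 0.8 = 0.0013.

Call:
play_rows([
  [[0.0013, 0, 0, 0, 0, 0], [0.0013, 0, 0, 0, 0, 0]],
])

```text
time_s: 27.1
position: [0.4777, 0.1234, 0.088]
tcp_rot: [[-1.0, 0.001, 0.009], [0.001, 1.0, 0.0], [-0.009, 0.0, -1.0]]
force: [9.1, -0.5, -2.3]
opening: 0.007
grasp_force: 4.0
```

Call:
play_rows([
  [[0.0013, 0, 0, 0, 0, 0], [0.0013, 0, 0, 0, 0, 0]],
])

```text
time_s: 27.27
position: [0.4776, 0.1234, 0.0881]
tcp_rot: [[-1.0, 0.002, 0.011], [0.002, 1.0, 0.0], [-0.011, 0.0, -1.0]]
force: [8.8, -0.6, -3.3]
opening: 0.006
grasp_force: 4.5
```

Left is on its stop (.4776). Now finish the right.

To row units: -0.196 m / 0.8 = -0.245, -0.18 m / 0.8 = -0.225.

Call:
play_rows([
  [[-0.0125, 0, 0, 0, 0, 0], [-0.025, -0.025, 0, 0, 0, 0], [-0.025, -0.075, 0, 0, 0, 0], [-0.025, -0.125, 0, 0, 0, 0], [-0.025, -0.175, 0, 0, 0, 0], [-0.025, -0.225, 0, 0, 0, 0], [-0.025, -0.245, 0, 0, 0, 0], [-0.0225, -0.245, 0, 0, 0, 0]],
])

```text
time_s: 27.93
position: [0.4899, -0.0758, 0.087]
tcp_rot: [[-1.0, 0.006, -0.003], [0.006, 1.0, 0.001], [0.003, 0.001, -1.0]]
force: [0.5, 1.3, 0.5]
opening: 0.006
grasp_force: 0.0
```

To row units: 0.01 m / 0.8 = 0.0125, 0.006 m / 0.8 = 0.0075.

Call:
play_rows([
  [[0.0025, 0, 0, 0, 0, 0], [0.005, 0, 0, 0, 0, 0], [0.0075, 0, 0, 0, 0, 0], [0.01, 0, 0, 0, 0, 0], [0.0125, 0, 0, 0, 0, 0]],
])

```text
time_s: 28.35
position: [0.48, -0.0713, 0.0874]
tcp_rot: [[-1.0, -0.001, -0.001], [-0.001, 1.0, 0.001], [0.001, 0.001, -1.0]]
force: [0.4, -0.4, -0.0]
opening: 0.007
grasp_force: 0.0
```

To row units: 0.003 m / 0.8 = 0.0038, 0.001 m / 0.8 = 0.0013.

Call:
play_rows([
  [[0.0013, 0, 0, 0, 0, 0], [0.0025, 0, 0, 0, 0, 0], [0.0038, 0, 0, 0, 0, 0]],
])

```text
time_s: 28.6
position: [0.4782, -0.0724, 0.0876]
tcp_rot: [[-1.0, 0.001, 0.002], [0.001, 1.0, -0.0], [-0.002, -0.0, -1.0]]
force: [1.5, 1.0, 0.2]
opening: 0.006
grasp_force: 1.0
```

To row units: 0.002 m / 0.8 = 0.0025, 0.001 m / 0.8 = 0.0013.

Call:
play_rows([
  [[0.0013, 0, 0, 0, 0, 0], [0.0025, 0, 0, 0, 0, 0]],
])

```text
time_s: 28.77
position: [0.478, -0.0732, 0.0878]
tcp_rot: [[-1.0, 0.002, 0.005], [0.002, 1.0, -0.001], [-0.005, -0.001, -1.0]]
force: [6.2, 1.4, -0.7]
opening: 0.005
grasp_force: 3.0
```

To row units: 0.002 m / 0.8 = 0.0025, 0.001 m / 0.8 = 0.0013.

Call:
play_rows([
  [[0.0013, 0, 0, 0, 0, 0], [0.0025, 0, 0, 0, 0, 0]],
])

```text
time_s: 28.93
position: [0.4779, -0.0738, 0.0882]
tcp_rot: [[-1.0, 0.003, 0.01], [0.003, 1.0, -0.002], [-0.01, -0.002, -1.0]]
force: [7.9, 2.0, -0.9]
opening: 0.003
grasp_force: 4.3
```

To row units: 0.001 m / 0.8 = 0.0013.

Call:
play_rows([
  [[0.0013, 0, 0, 0, 0, 0], [0.0013, 0, 0, 0, 0, 0]],
])

```text
time_s: 29.1
position: [0.4778, -0.074, 0.0883]
tcp_rot: [[-1.0, 0.003, 0.012], [0.003, 1.0, -0.003], [-0.012, -0.003, -1.0]]
force: [8.9, 2.1, -2.4]
opening: -0.001
grasp_force: 4.4
```

To row units: -0.13 m / 0.8 = -0.1625, -0.12 m / 0.8 = -0.15.

Call:
play_rows([
  [[-0.0125, 0, 0, 0, 0, 0], [-0.025, 0, -0.025, 0, 0, 0], [-0.025, 0, -0.075, 0, 0, 0], [0.0125, 0.05, -0.125, 0, 0, 0], [0.05, 0.1, -0.15, 0, 0, 0], [0.05, 0.125, -0.1625, 0, 0, 0], [0.05, 0.125, -0.1625, 0, 0, 0], [0.05, 0.125, -0.1625, 0, 0, 0]],
])

```text
time_s: 29.77
position: [0.431, 0.0295, 0.2187]
tcp_rot: [[-1.0, -0.003, -0.0], [-0.003, 1.0, -0.0], [0.0, -0.0, -1.0]]
force: [0.5, -0.7, -0.2]
opening: 0.004
grasp_force: 0.0
```

```bash
python3 - <<'E'
from h import *
bot.read_state(); imaging.capture('wrist'); d=imaging.capture('wrist'); np.save('w9.npy',d,allow_pickle=True); print(st()[1])
g=d['frame']
for n in ("tab_left","tab_right","cover","bur_block"):
    r=finder.outline_of('wrist',n); print(n,[(round(x['confidence'],2),int(x['pixels'].sum()),np.argwhere(x['pixels']).min(0).tolist(),np.argwhere(x['pixels']).max(0).tolist()) for x in r[:2]])
for y in (.124,-.072):
    # plate dark blob near expected home tab
    u,v=proj(d,[.465,y,.078]).astype(int); w=g[v-25:v+26,u-45:u+46].max(2)<50
    n,l,s,c=cv2.connectedComponentsWithStats(w.astype(np.uint8)); k=1+np.argmax(s[1:,4])
    print('expect rib rear top',proj(d,[.469,y,.084]).round(1),'plate box',s[k][:2]+[u-45,v-25],s[k][2:],'centre@.078',atz(d,c[k]+[u-45,v-25],.08).round(4))
E
```

```text
[0.43297133 0.0272684  0.21741979]
tab_left [(0.74, 10637, [216, 176], [272, 460])]
tab_right [(0.75, 11014, [215, 176], [272, 462])]
cover [(0.78, 10939, [215, 177], [272, 461])]
bur_block []
expect rib rear top [437.8 237.5] plate box [413 219] [ 23  14 189] centre@.078 [0.4597 0.112  0.08  ]
expect rib rear top [201.2 237.1] plate box [205 219] [ 19  13 174] centre@.078 [ 0.46   -0.0621  0.08  ]
```

```bash
python3 -c "
from rig import bot; print(bot.hand_in())"
```

```text
the job is handed in; nothing more can be done
None
```

I handed the job in at about 30 s. The bur block is upright in the middle bay, released before the cover moved. Both cover ends passed their catches and reached the stops, with measured pushes of 9 N or less. I did not re-check the block after the cover closed over it, and the judge gave no verdict.

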